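Set the biscuit embosser's star handle to its start mark

TASK

Bring the biscuit embosser's roller to its starting position: push the spokes of the star handle round, one after another and in either direction, until the red spoke points straight up, in line with the white mark on the machine. Push gently with the fingers only, without gripping a spoke, and do not lift or shove the machine or disturb the other things on the table. Finish clear of everything.

Things in the scene. Friction and masses are not known exactly. Their poses are not given: they have to be found in the camera images.
- machine: Hand-driven biscuit embosser: mint-green frame, about 7 kg, standing loose on the table (base 210 x 200 x 15 mm; end plates 130 mm wide, 170 mm tall; chutes at both sides). Origin: centre of the base's underside. z up; x along the roller shaft towards the star handle, roughly away from the robot; y across. Front end plate's outer face at x = 95 mm, with the white mark over the shaft and on its top edge.
- hub (a point): Centre of the star handle, on the shaft: x 150, y 0, z 125 mm in the machine's frame; axes as the machine's. Hub 52 mm across, 34 mm thick. The spokes turn in the upright plane through this point, square to the shaft, 55 mm clear of the front end plate.
- red_knob (a point): Centre of the ball on the one red spoke, 95 mm from the hub's centre; z points outwards along that spoke, x along the shaft. The star has no rim: five straight spokes 72 degrees apart, round bars 12 mm thick, each ending in a 26 mm ball centred 95 mm from the hub's centre. One spoke and ball are red, the rest steel with black balls.
- wheel (a joint): Rotation of the star handle about the machine's x axis (rad): 0 or any full turn = red spoke straight up; as it grows, the spoke at the top moves towards the machine's -y. Turns both ways, several turns, with the wooden roller. Friction of 0.2 N m (about 2 N at the balls) makes it stop and stay where it is left.
- knob1 (a point): Centre of the black ball on the steel spoke 72 degrees on from the red one (in the sense in which joint wheel grows); axes as for red_knob: z outwards along its spoke, x along the shaft.
- knob2 (a point): Centre of the black ball on the steel spoke 144 degrees on from the red one (in the sense in which joint wheel grows); axes as for red_knob: z outwards along its spoke, x along the shaft.
- knob3 (a point): Centre of the black ball on the steel spoke 216 degrees on from the red one (in the sense in which joint wheel grows); axes as for red_knob: z outwards along its spoke, x along the shaft.
- knob4 (a point): Centre of the black ball on the steel spoke 288 degrees on from the red one (in the sense in which joint wheel grows); axes as for red_knob: z outwards along its spoke, x along the shaft.
- cutter: Bystander, loose: a copper round biscuit cutter, 64 mm across, 25 mm tall, standing on the table in front of the star handle. Origin: centre of its underside.
- sprinkles: Bystander, loose: a pink jar with a white cap, 52 mm across, 85 mm tall, beside the machine. Origin: centre of its underside.
- biscuit: Bystander, loose: a flat iced biscuit shaped like an ice-cream cone, about 125 x 42 x 13 mm, lying on parchment. Origin: centre of its underside.
- stamp: Bystander, loose: a turned wooden biscuit stamp, 60 mm across, 72 mm tall. Origin: centre of its underside.
- colouring: Bystander, loose: a small pale blue bottle of food colouring with a yellow cap, 40 mm across, 85 mm tall. Origin: centre of its underside.
- spatula: Bystander, loose: a spatula with a blue handle, 200 mm long, lying flat.
- cup: Bystander, loose: a white cup, 72 mm across, 85 mm tall. Origin: centre of its underside.

How it is judged:
At the end, for the whole second after the job is handed in: The red spoke points straight up within 0.1 rad (about 6 degrees), the star handle is at rest, and the machine stands level within 20 mm of where it was (angle between red_knob's own z axis and vertical below 0.1 rad and height (world z) of red_knob above 0.2 m and velocity of joint wheel between -0.05 and 0.05 rad/s and distance of machine from where it was at the start of the episode below 0.02 m and angle between machine's own z axis and vertical below 0.03 rad and linear speed of machine below 0.02 m/s); the robot touches nothing.
It fails at once if the machine was shoved more than 20 mm (distance of machine from where it was at the start of the episode above 0.02 m).
It fails at once if the machine was lifted or tipped (height (world z) of machine above 0.008 m or angle between machine's own z axis and vertical above 0.06 rad).
It fails at once if a spoke was gripped: pressed on while the bar or its ball is between the finger pads (contact force between the fingers and wheel above 8 N and ((x of the grasp point in the frame of red_knob between -0.012 and 0.012 m and y of the grasp point in the frame of red_knob between -0.008 and 0.008 m and z of the grasp point in the frame of red_knob between -0.075 and 0.014 m) or (x of the grasp point in the frame of knob1 between -0.012 and 0.012 m and y of the grasp point in the frame of knob1 between -0.008 and 0.008 m and z of the grasp point in the frame of knob1 between -0.075 and 0.014 m) or (x of the grasp point in the frame of knob2 between -0.012 and 0.012 m and y of the grasp point in the frame of knob2 between -0.008 and 0.008 m and z of the grasp point in the frame of knob2 between -0.075 and 0.014 m) or (x of the grasp point in the frame of knob3 between -0.012 and 0.012 m and y of the grasp point in the frame of knob3 between -0.008 and 0.008 m and z of the grasp point in the frame of knob3 between -0.075 and 0.014 m) or (x of the grasp point in the frame of knob4 between -0.012 and 0.012 m and y of the grasp point in the frame of knob4 between -0.008 and 0.008 m and z of the grasp point in the frame of knob4 between -0.075 and 0.014 m))).
It fails at once if the star handle was struck or forced (over 80 N) (contact force between the fingers and wheel above 80 N).
It fails at once if another thing on the table was moved more than 20 mm (distance of any of cutter, sprinkles, biscuit, stamp, colouring, spatula, cup from where it was at the start of the episode above 0.02 m).
It also fails if it takes over 54 s, if anything falls off the work surface, if the arm or the gripper's body presses on something with over 40 N, if the wrist force passes 120 N, or if a joint passes its speed limit or range.

ROBOT

A 6-joint arm with a two-finger parallel gripper is mounted at the origin on the work surface. World frame = base frame: x ahead of the robot, y to its left, z up, the work surface at z = 0. Lengths are in m, angles in rad, forces in N, time in s.
With the tool pointing down it reaches from about 0.375 to 0.9 m from the base axis. Payload 3.1 kg.
Tool frame: the origin (TCP) lies midway between the tips of the shut fingers; the grasp point (between the pads) lies 19 mm behind it (manip.grasp_offset is the distance from the TCP to the grasp point, in m); z points along the fingers, y is the line along which they close (so a half turn about z gives the same grasp; the last joint's range is limited). The gripper opens to 85 mm and grips with 20 to 120 N. Pads are 22 mm wide; open, the fingers measure 114 mm over their backs; the gripper's body (76 mm by 85 mm) begins 54 mm behind the grasp point. The pads swing forward as they close: fully open they stand 13 mm farther back than shut.
Start: joints at [-1.51, 0.527, 1.433, -0, 1.181, -0.178], TCP at [0.148, -0.607, 0.231] pointing down, gripper open.
Joint ranges: [-3.08, 3.08], [-0.75, 2.2], [0.22, 2.44], [-1.43, 4.57], [0, 2.65], [-2.85, 2.85]. Speed limits (rad/s): [2.79, 2.79, 3.14, 3.14, 3.14, 3.14].

INTERFACE

Orientations are given as a unit quaternion [x, y, z, w].
In Python, from station import sensors, cams, order, manip gives the robot as it stands.
- The arm moves only by the tool move_arm, never from a script. Its argument "targets" is a list of rows, each an object of numbers: "dx", "dy", "dz": the shift along the world's x, y, z normalised to -1 to 1, where 1 is 25 mm; "rx", "ry", "rz": the turn, a rotation vector about the world's x, y, z normalised to -1 to 1, where 1 is 30 degrees. A call has exactly 10 rows; each row shifts and turns the commanded pose from where the row before left it; what a row does not reach is not made up. A row lasts 1/8 s, in which the tool goes at most 62.5 mm and 10.7 degrees, less where a joint would pass 70% of its speed; a pose out of reach is approached as far as the arm can. A call with a number of a shift or a turn outside -1 to 1 is refused whole. A call with a gripper value outside its range is refused whole. "claw" is the opening in per cent of the stroke, from 0 (shut) to 100 (fully open), set as the call begins (left out, the last holds). The fingers move at their own pace and stop on an object; "newtons" is the grip in N (left out, the last holds). Time passes only in rows, so rows that do not move let the fingers close, or fill a call up. It gives the time, the measured TCP pose, the force, the opening and the grip force at its end, in the units of the state.
- sensors.sense(): the state, without advancing time (a new reading comes with each control period).
- cams.snapshot(name): name is "scene" or "top" or "wrist"; returns the picture (480x640x3 uint8, red, green, blue); there is no depth.
- cams.camera_model(name): a dict with "fx", "fy", "cx", "cy" (pixels), "extrinsics" (4x4, takes a point from world to camera coordinates). Camera axes: x right, y down, z forward; pixel columns grow to the right and rows downward; lengths in m; the calibration is good to about 2 mm. A picture is of the moment at which its call begins: read the wrist's pose just before it. camera_model takes no time and is no camera call; for the wrist camera it gives the pose at the moment of the call.
- order.sign_off(): hands the job in; it is judged then, once.
The state is a dict: "t": time; "q": joint angles; "qd": joint speeds; "tau": joint torques, N m; "tcp_pos": TCP position; "tool_rot": TCP orientation; "force": force on the tool from outside, world axes, zero at the start; "ft_torque": the same for the moment, N m; "finger_gap": opening from 0.0 (shut) to 1.0 (fully open); "gripper_force": force on a finger pad.
Only numpy, scipy, OpenCV 4.12 (cv2) and the standard library are available. Lean on these libraries where they do the work, as an engineer would, in place of code of your own. Each camera call takes 0.05 s, during which the arm holds its last target. There are 200 camera calls.

## Working session

There is one attempt and no reset: what is moved stays moved. The work goes in short steps, Python scripts to look and compute and a tool call to move; the robot and the scene stay as the last step left them, time stands still between calls to the robot, and variables do not carry over. Pictures are saved under pics/ and viewed, at most 10 in all, crops included, and the job is handed in when it is done.

Besides the shell and the picture viewer there is one more tool, called after "Emit:" as a command line: name --argument value ..., lists and objects as JSON in quotes. move_arm: Moves the arm, as the interface text tells. Scaled input: -1 to 1 covers 25 mm each way for a shift and 30 degrees each way for a turn. Its arguments: {"type":"object","properties":{"targets":{"type":"array"},"claw":{"type":"number"},"newtons":{"type":"number"}},"required":["targets"]}

```bash
mkdir -p pics
python3 - <<'E'
from station import sensors,cams
import cv2,numpy as np
a=[cams.snapshot(n) for n in("scene","top")]
for n,i in zip(("scene","top"),a): cv2.imwrite(f"pics/{n}0.png",i[:,:,::-1])
for n in("scene","top"):
    m=cams.camera_model(n);print(n,m["fx"],m["cx"],m["cy"],np.round(m["extrinsics"],3).tolist())
print(sensors.sense()["t"])
E
```

```text
scene 608.1373581392655 324.2569799464543 242.14882321396144 [[0.271, 0.962, -0.02, -0.089], [0.656, -0.2, -0.728, -0.245], [-0.704, 0.184, -0.686, 1.98], [0.0, 0.0, 0.0, 1.0]]
top 513.7673677231264 320.5664948543726 235.71779779465083 [[-0.021, -1.0, -0.002, -0.035], [-0.999, 0.021, -0.03, 0.52], [0.03, 0.001, -1.0, 1.383], [0.0, 0.0, 0.0, 1.0]]
0.1
```

View pics/scene0.png

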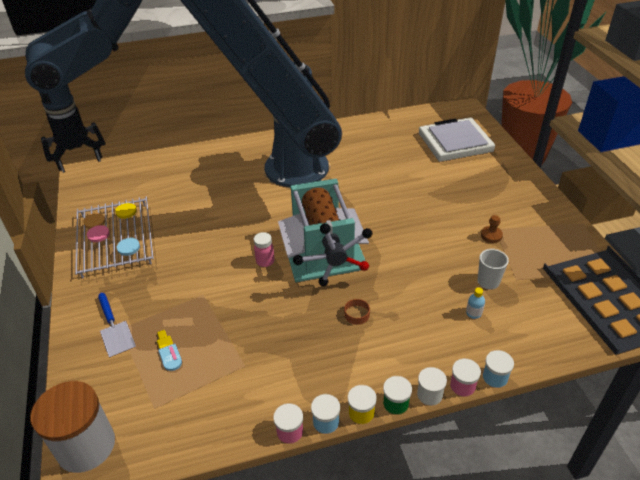

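View pics/top0.png

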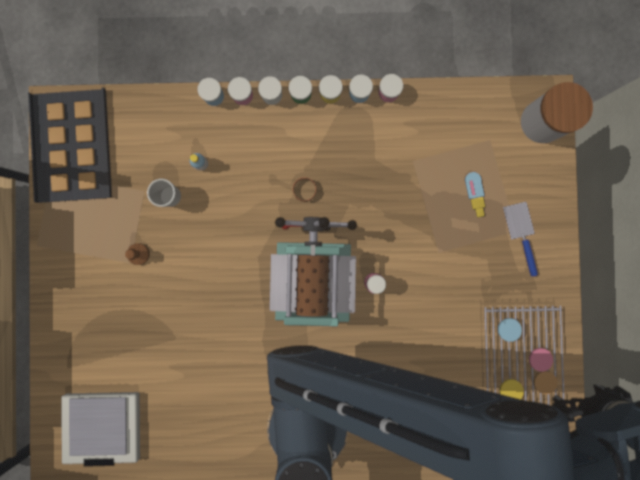

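The scene view shows the star with its hub at about (337,256) and the red ball at about (364,266), to the right (+y) and low. The top view shows the hub at about (315,225), the cutter in front at (307,190) and the jar beside the machine at (376,284). Next I'll measure these and take a zoomed crop.

```bash
cat > h.py <<'E'
from station import sensors,cams
import cv2,numpy as np
def ray(n,uv):
    m=cams.camera_model(n);E=np.array(m["extrinsics"]);R,t=E[:3,:3],E[:3,3]
    d=R.T@np.array([(uv[0]-m["cx"])/m["fx"],(uv[1]-m["cy"])/m["fy"],1]);return -R.T@t,d
def onplane(n,uv,p,nrm):
    o,d=ray(n,uv);return o+d*(np.dot(np.array(p)-o,nrm)/np.dot(d,nrm))
def proj(n,p):
    m=cams.camera_model(n);c=np.array(m["extrinsics"])@np.append(p,1);return np.array([c[0]/c[2]*m["fx"]+m["cx"],c[1]/c[2]*m["fy"]+m["cy"]])
def reds(img):
    h=cv2.cvtColor(img,cv2.COLOR_RGB2HSV);return ((h[...,0]<6)|(h[...,0]>174))&(h[...,1]>190)&(h[...,2]>90)
E
python3 - <<'E'
from h import *
t=cv2.imread("pics/top0.png");s=cv2.imread("pics/scene0.png")
c=cv2.resize(s[170:300,260:400],None,fx=4,fy=4,interpolation=cv2.INTER_CUBIC)
c2=cv2.resize(t[180:330,250:400],None,fx=3.4,fy=3.4,interpolation=cv2.INTER_CUBIC)
c2=cv2.resize(c2,(240,240)) if 0 else c2
cv2.imwrite("pics/c1.png",c);cv2.imwrite("pics/c2.png",c2)
h=cv2.cvtColor(t,cv2.COLOR_BGR2HSV);g=cv2.inRange(h,(65,50,60),(95,255,255));g[:,:250]=0;g[:,380:]=0;g[:230]=0;g[330:]=0
ys,xs=np.nonzero(g);print(xs.min(),xs.max(),ys.min(),ys.max(),cv2.minAreaRect(np.c_[xs,ys].astype(np.float32)))
for nm,uv,z in[("hub",(315,225),.125),("base1",(275,324),.015),("cutter",(307,190),.02),("jar",(376,284),.085)]: print(nm,onplane("top",uv,(0,0,z),(0,0,1)).round(3))
r=reds(s[:,:,::-1].copy());r[:, :330]=0;r[:,380:]=0;r[:240]=0;r[290:]=0;ys,xs=np.nonzero(r);print("red",len(xs),xs.min(),xs.max(),ys.min(),ys.max())
E
```

```text
277 346 244 324 ((311.99017333984375, 284.118896484375), (69.0230484008789, 79.40269470214844), 0.909380316734314)
hub [ 0.542 -0.033  0.125]
base1 [0.285 0.081 0.015]
cutter [ 0.642 -0.012  0.02 ]
jar [ 0.391 -0.185  0.085]
red 100 347 368 258 269
```

View pics/c1.png

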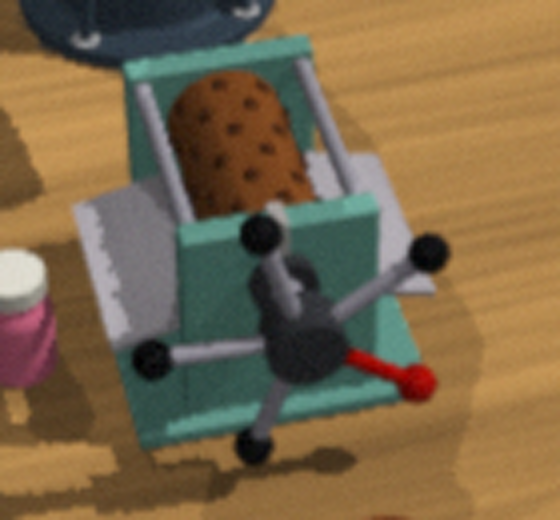

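View pics/c2.png

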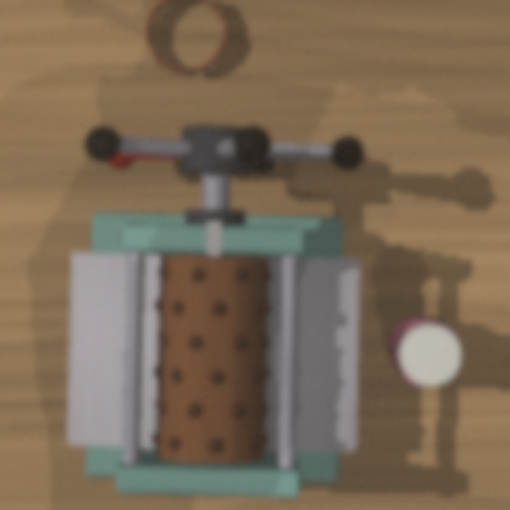

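The crops show the red ball at (364,265.8) in the scene view, with black balls at (367.2,233.2), (325.5,228.2), (297.8,259.8) and (323.5,281.2). In the top view the outer balls are at (280.3,222.4) and (352,225). From these I'll triangulate and fit the star.

```bash
cat >> h.py <<'E'
from scipy.optimize import least_squares
def star(b,yaw,c=None):
    # b: scene pixels of red,k1,k2,k3,k4 (or None). plane x offset, cy, cz, angle
    def pts(p):
        y=np.array([-np.sin(yaw),np.cos(yaw),0]);H=p[:3]
        return [H+.095*(-np.sin(p[3]+k*1.25664)*y+np.cos(p[3]+k*1.25664)*np.array([0,0,1])) for k in range(5)]
    return pts
E
python3 - <<'E'
from h import *
b=dict(zip("r a t l d",[0]*5))
px=[(364,265.8),(367.2,233.2),(325.5,228.2),(297.8,259.8),(323.5,281.2)] # going anticlockwise in image
# image right=+y ; growing: top moves to -y (left in image) = anticlockwise
top={1:(280.3,222.4),3:(352,225),2:(250+250/3.4,180+145/3.4)}
def f(p):
    P=star(None,p[4])(p);r=[]
    for k in range(5): r+=list(proj("scene",P[k])-px[k])
    for k,v in top.items(): r+=list(proj("top",P[k])-v)
    return r
s=least_squares(f,[.54,-.03,.125,-1.8,0])
print(s.x.round(4),np.degrees(s.x[3:]).round(1),np.round(s.fun,1))
for P in star(None,s.x[4])(s.x): print(P.round(3))
E
```

```text
[ 0.5445 -0.0292  0.1216 -2.2461 -0.0434] [-128.7   -2.5] [-0.1 -0.1 -0.1  0.1 -0.4  0.2  0.2 -0.2 -0.3 -0.  -0.5 -0.  -0.3  0.
  0.1 -0.2]
[0.548 0.045 0.062]
[0.548 0.05  0.174]
[ 0.543 -0.054  0.213]
[ 0.54  -0.124  0.126]
[ 0.543 -0.063  0.033]
```

Run:
```python
from station import sensors
from scipy.spatial.transform import Rotation as R
s=sensors.sense();print(R.from_quat(s["tool_rot"]).as_matrix().round(2).tolist(),s["t"],s["q"])
```

```text
[[0.97, 0.24, -0.0], [0.24, -0.97, 0.0], [0.0, -0.0, -1.0]] 0.1 [-1.50949238e+00  5.28396431e-01  1.43376118e+00  1.52773819e-05
  1.18138789e+00 -1.78502175e-01]
```

Emit:
move_arm --targets '[{"dz": 1},{"dz": 1},{"dz": 1},{"dz": 1},{"dx": 0.5,"dy": 0.87},{"dx": 0.5,"dy": 0.87},{"dx": 0.5,"dy": 0.87},{"dx": 0.5,"dy": 0.87},{"dx": 0.5,"dy": 0.87},{"dx": 0.5,"dy": 0.87}]' --claw 0 --newtons 20

```text
schema error: expected keys dx, dy, dz, rx, ry, rz
```

Emit:
move_arm --targets '[{"dx": 0,"dy": 0,"dz": 1,"rx": 0,"ry": 0,"rz": -0.11},{"dx": 0,"dy": 0,"dz": 1,"rx": 0,"ry": 0,"rz": -0.11},{"dx": 0,"dy": 0,"dz": 1,"rx": 0,"ry": 0,"rz": -0.11},{"dx": 0,"dy": 0,"dz": 1,"rx": 0,"ry": 0,"rz": -0.11},{"dx": 0.5,"dy": 0.9,"dz": 0,"rx": 0,"ry": 0,"rz": -0.11},{"dx": 0.5,"dy": 0.9,"dz": 0,"rx": 0,"ry": 0,"rz": 0},{"dx": 0.5,"dy": 0.9,"dz": 0,"rx": 0,"ry": 0,"rz": 0},{"dx": 0.5,"dy": 0.9,"dz": 0,"rx": 0,"ry": 0,"rz": 0},{"dx": 0.5,"dy": 0.9,"dz": 0,"rx": 0,"ry": 0,"rz": 0},{"dx": 0.5,"dy": 0.9,"dz": 0,"rx": 0,"ry": 0,"rz": 0}]' --claw 0 --newtons 20

```text
t: 1.35
tcp_pos: [0.2238, -0.4709, 0.3309]
tool_rot: [1.0, -0.024, -0.0, -0.0]
force: [1.4, 0.2, -0.6]
finger_gap: -0.001
gripper_force: 0.0
```

Emit:
move_arm --targets '[{"dx": 0.5,"dy": 0.9,"dz": 0,"rx": 0,"ry": 0,"rz": 0},{"dx": 0.5,"dy": 0.9,"dz": 0,"rx": 0,"ry": 0,"rz": 0},{"dx": 0.5,"dy": 0.9,"dz": 0,"rx": 0,"ry": 0,"rz": 0},{"dx": 0.5,"dy": 0.9,"dz": 0,"rx": 0,"ry": 0,"rz": 0},{"dx": 0.5,"dy": 0.9,"dz": 0,"rx": 0,"ry": 0,"rz": 0},{"dx": 0.5,"dy": 0.9,"dz": 0,"rx": 0,"ry": 0,"rz": 0},{"dx": 0.5,"dy": 0.9,"dz": 0,"rx": 0,"ry": 0,"rz": 0},{"dx": 0.5,"dy": 0.9,"dz": 0,"rx": 0,"ry": 0,"rz": 0},{"dx": 0.5,"dy": 0.9,"dz": 0,"rx": 0,"ry": 0,"rz": 0},{"dx": 0.5,"dy": 0.9,"dz": 0,"rx": 0,"ry": 0,"rz": 0}]'

```text
t: 2.6
tcp_pos: [0.3489, -0.2455, 0.3314]
tool_rot: [1.0, -0.024, 0.0, 0.0]
force: [0.3, 0.0, -0.5]
finger_gap: -0.005
gripper_force: 0.0
```

Emit:
move_arm --targets '[{"dx": 0.53,"dy": 0.9,"dz": 0,"rx": 0,"ry": 0,"rz": 0},{"dx": 0.53,"dy": 0.9,"dz": 0,"rx": 0,"ry": 0,"rz": 0},{"dx": 0.53,"dy": 0.9,"dz": 0,"rx": 0,"ry": 0,"rz": 0},{"dx": 0.53,"dy": 0.9,"dz": 0,"rx": 0,"ry": 0,"rz": 0},{"dx": 0.53,"dy": 0.9,"dz": 0,"rx": 0,"ry": 0,"rz": 0},{"dx": 0.53,"dy": 0.9,"dz": 0,"rx": 0,"ry": 0,"rz": 0},{"dx": 0.53,"dy": 0.9,"dz": 0,"rx": 0,"ry": 0,"rz": 0},{"dx": 0.53,"dy": 0.9,"dz": 0,"rx": 0,"ry": 0,"rz": 0},{"dx": 0.53,"dy": 0.9,"dz": 0,"rx": 0,"ry": 0,"rz": 0},{"dx": 0.53,"dy": 0.9,"dz": 0,"rx": 0,"ry": 0,"rz": 0}]'

```text
t: 3.85
tcp_pos: [0.481, -0.0205, 0.3314]
tool_rot: [1.0, -0.024, 0.0, 0.0]
force: [-0.1, -0.5, -0.1]
finger_gap: 0.003
gripper_force: 0.0
```

Emit:
move_arm --targets '[{"dx": 0.53,"dy": 0.9,"dz": 0,"rx": 0,"ry": 0,"rz": 0},{"dx": 0.53,"dy": 0.9,"dz": 0,"rx": 0,"ry": 0,"rz": 0},{"dx": 0.53,"dy": 0.9,"dz": 0,"rx": 0,"ry": 0,"rz": 0},{"dx": 0.53,"dy": 0.9,"dz": 0,"rx": 0,"ry": 0,"rz": 0},{"dx": 0.53,"dy": 0.9,"dz": 0,"rx": 0,"ry": 0,"rz": 0},{"dx": 0,"dy": 0.1,"dz": 0,"rx": 0,"ry": 0,"rz": 0},{"dx": 0,"dy": 0,"dz": -1,"rx": 0,"ry": 0,"rz": 0},{"dx": 0,"dy": 0,"dz": -1,"rx": 0,"ry": 0,"rz": 0},{"dx": 0,"dy": 0,"dz": -1,"rx": 0,"ry": 0,"rz": 0},{"dx": 0,"dy": 0,"dz": 0,"rx": 0,"ry": 0,"rz": 0}]'

```text
t: 5.1
tcp_pos: [0.545, 0.0926, 0.2546]
tool_rot: [1.0, -0.024, -0.003, 0.0]
force: [-0.3, -0.3, 0.4]
finger_gap: -0.0
gripper_force: 0.0
```

Emit:
move_arm --targets '[{"dx": 0.1,"dy": 0,"dz": -1,"rx": 0,"ry": 0,"rz": 0},{"dx": 0,"dy": 0,"dz": -1,"rx": 0,"ry": 0,"rz": 0},{"dx": 0,"dy": 0,"dz": -1,"rx": 0,"ry": 0,"rz": 0},{"dx": 0,"dy": 0,"dz": -1,"rx": 0,"ry": 0,"rz": 0},{"dx": 0,"dy": -0.3,"dz": 0,"rx": 0,"ry": 0,"rz": 0},{"dx": 0,"dy": -0.25,"dz": 0,"rx": 0,"ry": 0,"rz": 0},{"dx": 0,"dy": -0.25,"dz": 0.2,"rx": 0,"ry": 0,"rz": 0},{"dx": 0,"dy": -0.25,"dz": 0.3,"rx": 0,"ry": 0,"rz": 0},{"dx": 0,"dy": -0.25,"dz": 0.3,"rx": 0,"ry": 0,"rz": 0},{"dx": 0,"dy": 0,"dz": 0,"rx": 0,"ry": 0,"rz": 0}]'

```text
t: 6.35
tcp_pos: [0.5505, 0.0612, 0.1789]
tool_rot: [1.0, -0.025, 0.002, -0.001]
force: [-0.5, 5.2, 2.5]
finger_gap: 0.0
gripper_force: 2.3
```

Run:
```python
from h import *
s=cams.snapshot("scene")[:,:,::-1]
cv2.imwrite("pics/s1.png",cv2.resize(s[150:310,240:420],None,fx=3.5,fy=3.5,interpolation=cv2.INTER_CUBIC))
```

```text
(no output)
```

View pics/s1.png

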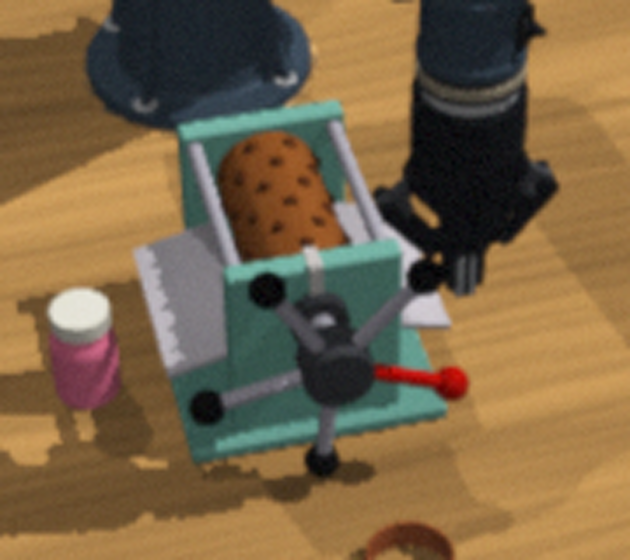

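The scene crop shows the finger touching the black ball at about (430,275). The star has turned roughly 15°, with red now at about (453,383), and the machine hasn't moved. I'll keep pushing.

Emit:
move_arm --targets '[{"dx": 0,"dy": -0.36,"dz": 0.22,"rx": 0,"ry": 0,"rz": 0},{"dx": 0,"dy": -0.36,"dz": 0.2,"rx": 0,"ry": 0,"rz": 0},{"dx": 0,"dy": -0.36,"dz": 0.15,"rx": 0,"ry": 0,"rz": 0},{"dx": 0,"dy": -0.36,"dz": 0.1,"rx": 0,"ry": 0,"rz": 0},{"dx": -0.05,"dy": -0.36,"dz": 0.08,"rx": 0,"ry": 0,"rz": 0},{"dx": -0.05,"dy": -0.36,"dz": 0.05,"rx": 0,"ry": 0,"rz": 0},{"dx": -0.05,"dy": -0.36,"dz": 0,"rx": 0,"ry": 0,"rz": 0},{"dx": 0,"dy": -0.36,"dz": 0,"rx": 0,"ry": 0,"rz": 0},{"dx": 0,"dy": -0.36,"dz": 0,"rx": 0,"ry": 0,"rz": 0},{"dx": 0,"dy": -0.25,"dz": 0,"rx": 0,"ry": 0,"rz": 0}]'

```text
t: 7.65
tcp_pos: [0.5447, -0.0272, 0.1955]
tool_rot: [1.0, -0.024, -0.002, -0.0]
force: [-0.6, 2.8, -1.7]
finger_gap: -0.002
gripper_force: 1.2
```

Emit:
move_arm --targets '[{"dx": 0,"dy": 0,"dz": 0,"rx": 0,"ry": 0,"rz": 0},{"dx": 0,"dy": 0.4,"dz": 0,"rx": 0,"ry": 0,"rz": 0},{"dx": 0,"dy": 0.4,"dz": 0.5,"rx": 0,"ry": 0,"rz": 0},{"dx": 0,"dy": 0.4,"dz": 1,"rx": 0,"ry": 0,"rz": 0},{"dx": 0,"dy": 1,"dz": 1,"rx": 0,"ry": 0,"rz": 0},{"dx": 0,"dy": 1,"dz": 0,"rx": 0,"ry": 0,"rz": 0},{"dx": 0,"dy": 1,"dz": 0,"rx": 0,"ry": 0,"rz": 0},{"dx": 0,"dy": 0.6,"dz": 0,"rx": 0,"ry": 0,"rz": 0},{"dx": 0,"dy": 0,"dz": 0,"rx": 0,"ry": 0,"rz": 0},{"dx": 0,"dy": 0,"dz": 0,"rx": 0,"ry": 0,"rz": 0}]'

```text
t: 8.9
tcp_pos: [0.5461, 0.0928, 0.2589]
tool_rot: [1.0, -0.024, 0.0, 0.0]
force: [1.0, -0.2, -0.2]
finger_gap: -0.0
gripper_force: 0.0
```

Run:
```python
from h import *
s=cams.snapshot("scene")[:,:,::-1]
cv2.imwrite("pics/s2.png",cv2.resize(s[150:310,240:420],None,fx=3.5,fy=3.5,interpolation=cv2.INTER_CUBIC))
```

```text
(no output)
```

View pics/s2.png

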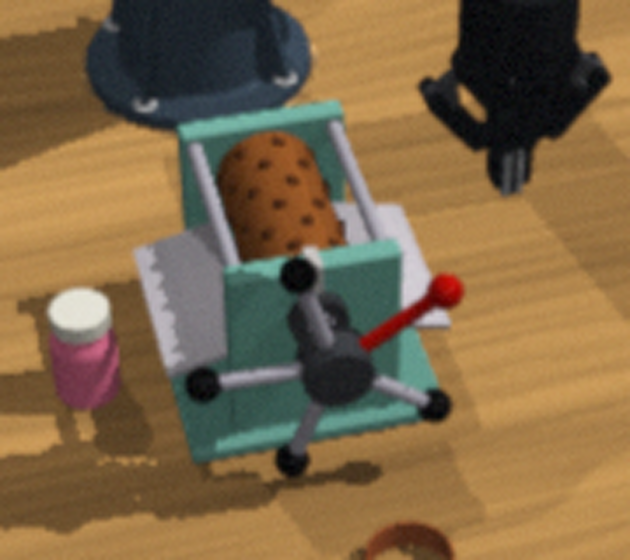

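Red is now at crop (447,291), about 57° from the top, and the machine hasn't moved. I'll repeat the push on the red ball, ending at finger y ≈ 0.

Emit:
move_arm --targets '[{"dx": 0.1,"dy": 0,"dz": -1,"rx": 0,"ry": 0,"rz": 0},{"dx": 0,"dy": 0,"dz": -1,"rx": 0,"ry": 0,"rz": 0},{"dx": 0,"dy": 0,"dz": -1,"rx": 0,"ry": 0,"rz": 0},{"dx": 0,"dy": 0,"dz": -1,"rx": 0,"ry": 0,"rz": 0},{"dx": 0,"dy": -0.3,"dz": 0,"rx": 0,"ry": 0,"rz": 0},{"dx": 0,"dy": -0.25,"dz": 0,"rx": 0,"ry": 0,"rz": 0},{"dx": 0,"dy": -0.25,"dz": 0.2,"rx": 0,"ry": 0,"rz": 0},{"dx": 0,"dy": -0.25,"dz": 0.3,"rx": 0,"ry": 0,"rz": 0},{"dx": 0,"dy": -0.25,"dz": 0.3,"rx": 0,"ry": 0,"rz": 0},{"dx": 0,"dy": 0,"dz": 0,"rx": 0,"ry": 0,"rz": 0}]'

```text
t: 10.2
tcp_pos: [0.5492, 0.0609, 0.1809]
tool_rot: [1.0, -0.025, 0.002, -0.001]
force: [-0.7, 5.3, 2.4]
finger_gap: 0.001
gripper_force: 1.9
```

Emit:
move_arm --targets '[{"dx": 0,"dy": -0.36,"dz": 0.22,"rx": 0,"ry": 0,"rz": 0},{"dx": 0,"dy": -0.36,"dz": 0.2,"rx": 0,"ry": 0,"rz": 0},{"dx": 0,"dy": -0.36,"dz": 0.15,"rx": 0,"ry": 0,"rz": 0},{"dx": 0,"dy": -0.36,"dz": 0.1,"rx": 0,"ry": 0,"rz": 0},{"dx": -0.05,"dy": -0.3,"dz": 0.08,"rx": 0,"ry": 0,"rz": 0},{"dx": -0.05,"dy": -0.2,"dz": 0.05,"rx": 0,"ry": 0,"rz": 0},{"dx": -0.05,"dy": -0.2,"dz": 0,"rx": 0,"ry": 0,"rz": 0},{"dx": 0,"dy": -0.15,"dz": 0,"rx": 0,"ry": 0,"rz": 0},{"dx": 0,"dy": -0.1,"dz": 0,"rx": 0,"ry": 0,"rz": 0},{"dx": 0,"dy": 0,"dz": 0,"rx": 0,"ry": 0,"rz": 0}]'

```text
t: 11.45
tcp_pos: [0.5441, 0.0006, 0.1984]
tool_rot: [1.0, -0.024, -0.001, 0.0]
force: [-1.2, 0.4, 0.7]
finger_gap: -0.004
gripper_force: 0.4
```

Run:
```python
from h import *
s=cams.snapshot("scene")[:,:,::-1]
cv2.imwrite("pics/s3.png",cv2.resize(s[150:310,240:420],None,fx=3.5,fy=3.5,interpolation=cv2.INTER_CUBIC))
```

```text
(no output)
```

View pics/s3.png

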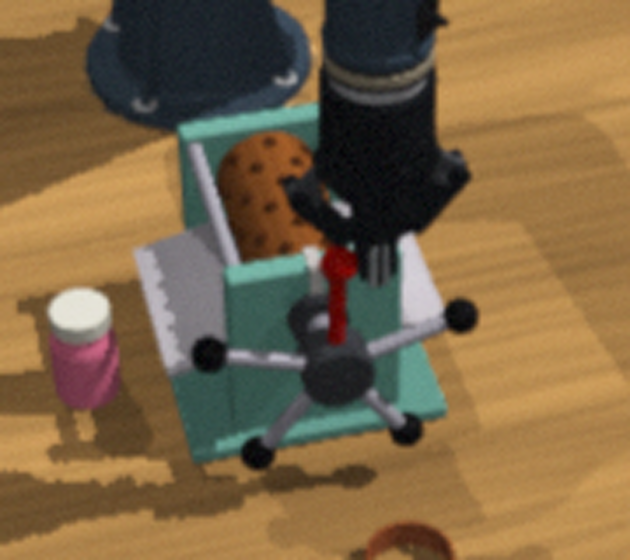

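Red is near the top at crop (340,264). The other balls are at (208,354), (257,453), (407,429) and (460,315). I'll fit the angle from these.

Run:
```python
from h import *
px=[(340,264),(208,354),(257,453),(407,429),(460,315)]
px=np.array(px)/3.5+[240,150]-.36
def f(p):
    P=star(None,-.0434)([.5445,p[0],p[1],p[2]]);return np.ravel([proj("scene",P[k])-px[k] for k in range(5)])
s=least_squares(f,[-.03,.122,0]);print(s.x.round(4),np.degrees(s.x[2]),s.fun.round(1))
```

```text
[-0.03    0.1229 -0.0342] -1.959275411438566 [-0.4 -0.   0.4 -0.   0.2 -0.2 -0.3 -0.1  0.1  0.2]
```

Emit:
move_arm --targets '[{"dx": 0,"dy": -0.05,"dz": 0,"rx": 0,"ry": 0,"rz": 0},{"dx": 0,"dy": -0.05,"dz": 0,"rx": 0,"ry": 0,"rz": 0},{"dx": 0,"dy": 0,"dz": 0,"rx": 0,"ry": 0,"rz": 0},{"dx": 0,"dy": 0.4,"dz": 0,"rx": 0,"ry": 0,"rz": 0},{"dx": 0,"dy": 0.4,"dz": 0.5,"rx": 0,"ry": 0,"rz": 0},{"dx": 0,"dy": 0.4,"dz": 1,"rx": 0,"ry": 0,"rz": 0},{"dx": 0,"dy": 1,"dz": 1,"rx": 0,"ry": 0,"rz": 0},{"dx": 0,"dy": 1,"dz": 1,"rx": 0,"ry": 0,"rz": 0},{"dx": 0,"dy": 1,"dz": 0,"rx": 0,"ry": 0,"rz": 0},{"dx": 0,"dy": 0,"dz": 0,"rx": 0,"ry": 0,"rz": 0}]'

```text
t: 12.75
tcp_pos: [0.5449, 0.1052, 0.2876]
tool_rot: [1.0, -0.022, 0.001, 0.0]
force: [0.2, -0.5, -0.5]
finger_gap: -0.0
gripper_force: 0.0
```

Run:
```python
from h import *
s=cams.snapshot("scene")[:,:,::-1]
cv2.imwrite("pics/s4.png",cv2.resize(s[150:310,240:420],None,fx=3.5,fy=3.5,interpolation=cv2.INTER_CUBIC))
```

```text
(no output)
```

View pics/s4.png

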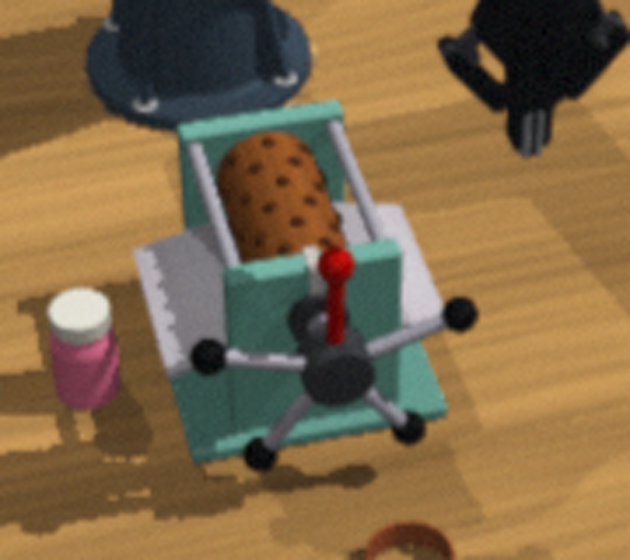

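The red ball is at crop (337,265), directly over the hub. The machine is unmoved and the gripper is well clear, so I'm handing in.

```bash
python3 -c "
from station import order
print(order.sign_off())"
```

```text
the job is handed in; nothing more can be done
None
```

The job is handed in: the red spoke points straight up, about 1° off by my estimate, the machine shows no movement in the pictures, and the gripper finished clear; the sign-off gave no verdict.

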